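# Weigh the tall sample can by its bail

### The arm

A 7-joint arm with a two-finger parallel gripper is mounted at the origin on a cart in front of the work surface, level with it; the furniture and walls round the work are solid. World frame = base frame: x ahead of the robot, y to its left, z up, the work surface at z = 0. Lengths are in m, angles in rad, forces in N, time in s.
With the tool pointing down it reaches from about 0.35 to 0.9 m from the base axis. Payload 7.2 kg.
Tool frame: the origin (TCP) lies midway between the tips of the shut fingers; the grasp point (between the pads) lies 19 mm behind it; z points along the fingers, y is the line along which they close (so a half turn about z gives the same grasp; the last joint's range is limited). The gripper opens to 88 mm and grips with 3 to 60 N. Pads are 20 mm wide; open, the fingers measure 115 mm over their backs; the gripper's body (75 mm by 178 mm) begins 61 mm behind the grasp point.
Start: joints at [1.117, 0.411, -0.013, 1.596, 0.006, 1.134, -0.082], TCP at [0.235, -0.579, 0.223] pointing down, gripper open.
Joint ranges: [-2.95, 2.95], [-0.29, 1.99], [-1.47, 1.44], [0.14, 2.54], [-1.03, 4.17], [0.13, 1.85], [-2.86, 2.86]. Speed limits (rad/s): [2.39, 2.39, 3.01, 3.01, 3.14, 3.14, 3.14].

### API

Orientations are given as a rotation vector (axis times angle).
In Python, from plant import arm, eyes, order gives the robot as it stands.
- The arm moves only by the tool apply_moves, never from a script. Its argument "targets" is a list that holds one entry, the list of rows, each a list of 5 numbers: the closure, from 0 (fully open) to 1 (shut), then the shift along the world's x, y, z in m, then the turn about the world's z in degrees. A call has 1 to 5 rows; each row is the pose to reach, as a shift and turn from the pose commanded when the call began; what a row does not reach only later rows make up. A row lasts 1/12 s, in which the tool goes at most 41.7 mm and 7.16 degrees, less where a joint would pass 70% of its speed; a pose out of reach is approached as far as the arm can. A call with a gripper value outside its range is refused whole. The fingers move at their own pace and stop on an object; the grip force is fixed at half the most. Time passes only in rows, so rows that repeat a pose let the fingers close. It gives the time, the measured TCP pose, the force, the opening and the grip force at its end, in the units of the state.
- arm.get_state(): the state, without advancing time (a new reading comes with each control period).
- eyes.camera(name): name is "side" or "top" or "wrist"; returns a dict with "frame" (420x560x3 uint8, blue, green, red), "range_z" (420x560 float32, m along the optical axis (not along the pixel's ray), 0 where there is no reading), "camera_matrix" (3x3 intrinsics, pixels), "k1" (the pictures are not rectified: a ray, as slopes to the right and down, at radius r is drawn at 1 + k1 r^2 times it, then the intrinsics apply), "T" (4x4, takes a point from camera to world coordinates). Camera axes: x right, y down, z forward; pixel columns grow to the right and rows downward; lengths in m; the calibration is good to about 2 mm. A picture is of the moment at which its call begins.
- order.job_done(): hands the job in; it is judged then, once.
The state is a dict: "time": time; "joint_positions": joint angles; "dq": joint speeds; "joint_efforts": joint torques, N m; "tcp_pos": TCP position; "tcp_rot": TCP orientation; "wrist_force": force on the tool from outside, world axes, zero at the start; "ft_torque": the same for the moment, N m; "opening": opening from 0.0 (shut) to 1.0 (fully open); "grip_force": force on a finger pad.
Only numpy, scipy, OpenCV 4.12 (cv2) and the standard library are available. Lean on these libraries where they do the work, as an engineer would, in place of code of your own. Each camera call takes 0.05 s, during which the arm holds its last target. There are 200 camera calls.

### The job

While the taller of the two sample cans stands on the worktop, raise its folded-down wire bail upright. Then lift the can by the grip of its bail, lower it onto the middle of the round pan of the balance, and let go only when it stands there. Leave the shorter can where it stands.

Things in the scene. Friction and masses are not known exactly. Their poses are not given: they have to be found in the camera images.
- tall_can: The taller of two lidded round steel cans with wire bails: 76 mm diameter at the rim, 75 mm tall, about 0.5 kg, loose. Origin: centre of its underside; z up. The bail pivots on ears at the can's +y and -y sides, about an axis parallel to the can's y, 81 mm above the underside. It is folded to the can's -x side, roughly towards the robot.
- tall_bail (a joint): Angle of the taller can's bail: 0 level, out to the can's -x side; 1.57 upright, the grip 147 mm straight above the can's underside; 3.14 level to the +x side. It starts at 0.26 to 0.45. The pivots are a little stiff (0.025 N m): the bail stays where it is left, yet the can hangs from it almost upright.
- tall_grip: The black round plastic grip at the middle of the taller can's bail: 12 mm diameter, 44 mm long, along its own y axis, which stays parallel to the can's y axis. Origin: its centre, 66 mm from the pivot axis; the springy wire lets it give 4 mm farther or nearer. It turns on the wire with a little drag, so held between two fingers it lets the bail swing round.
- pan (a point): Centre of the top of the balance's round steel pan, 116 mm in diameter, 40 mm above the worktop and level. The white balance under it measures 150 x 180 x 28 mm and is fixed.
- short_can: The shorter can, the same in all but height: 42 mm tall; its bail is folded down likewise. Loose. Origin: centre of its underside. To be left alone.
Not all that is in view belongs to the job. What is shaped like the tall_can but green or purple is not meant.

How it is judged:
By the outcome, as a careful person would: the job done as asked, in the order asked, and still so for the second after the job is handed in, with the robot touching nothing.
It also fails if it takes over 51 s, if anything falls off the work surface, if the arm or the gripper's body presses on something with over 40 N, if the wrist force passes 120 N, or if a joint passes its speed limit or range.

## Working session

There is one attempt and no reset: what is moved stays moved. The work goes in short steps, Python scripts to look and compute and a tool call to move; the robot and the scene stay as the last step left them, time stands still between calls to the robot, and variables do not carry over. Pictures are saved under pics/ and viewed, at most 10 in all, crops included, and the job is handed in when it is done.

Besides the shell and the picture viewer there is one more tool, called after ">>>" in YAML: its name, and indented under it one key for each argument. apply_moves: Moves the arm, as the interface text tells. Its arguments: {"type":"object","properties":{"targets":{"type":"array","items":{"type":"array","items":{"type":"array","items":{"type":"number"}}}}},"required":["targets"]}

```bash
mkdir -p pics; cat > h.py <<'E'
import numpy as np, cv2
from plant import arm, eyes, order
def pts(c):
    h,w=c['range_z'].shape
    uv=np.stack(np.meshgrid(np.arange(w),np.arange(h)),-1).reshape(-1,1,2).astype(float)
    K=c['camera_matrix']
    d=np.array([c['k1'],0,0,0],float)
    n=cv2.undistortPoints(uv,K,d).reshape(h,w,2)
    z=c['range_z'][...,None]
    P=np.concatenate([n*z,z],-1)
    W=P@c['T'][:3,:3].T+c['T'][:3,3]
    W[c['range_z']==0]=np.nan
    return W
def ray(c,u,v,z):
    n=cv2.undistortPoints(np.array([[[u,v]]],float),c['camera_matrix'],np.array([c['k1'],0,0,0],float)).ravel()
    d=c['T'][:3,:3]@np.array([n[0],n[1],1]);o=c['T'][:3,3]
    return o+d*(z-o[2])/d[2]
E
python3 - <<'E'
from h import *
s=arm.get_state(); print({k:np.round(v,3) for k,v in s.items()})
for n in ['side','top']:
    c=eyes.camera(n); cv2.imwrite(f'pics/{n}.png',c['frame']); np.savez(f'{n}.npz',**c); print(n,np.round(c['T'],3).tolist(),c['k1'])
E
```

```text
{'time': np.float64(0.0), 'joint_positions': array([ 1.117,  0.412, -0.013,  1.597,  0.006,  1.134, -0.082]), 'dq': array([-0.001,  0.002,  0.001,  0.001, -0.002,  0.002, -0.   ]), 'joint_efforts': array([ 1.0000e-03, -5.8795e+01,  6.4200e-01, -2.9108e+01, -5.4000e-02,
        1.8000e-02,  0.0000e+00]), 'tcp_pos': array([ 0.235, -0.579,  0.222]), 'tcp_rot': array([-3.082e+00, -6.020e-01,  1.000e-03]), 'wrist_force': array([ 0.262,  0.407, -0.363]), 'ft_torque': array([-0.025,  0.039, -0.046]), 'grip_force': np.float64(0.0), 'opening': np.float64(0.999)}
side [[-0.894, -0.225, 0.388, 0.121], [-0.448, 0.494, -0.745, 0.657], [-0.024, -0.84, -0.543, 0.657], [0.0, 0.0, 0.0, 1.0]] -0.02441849064143896
top [[0.017, -0.99, 0.141, 0.38], [-1.0, -0.018, -0.007, -0.154], [0.01, -0.141, -0.99, 1.181], [0.0, 0.0, 0.0, 1.0]] -0.15751225661149065
```

View pics/top.png

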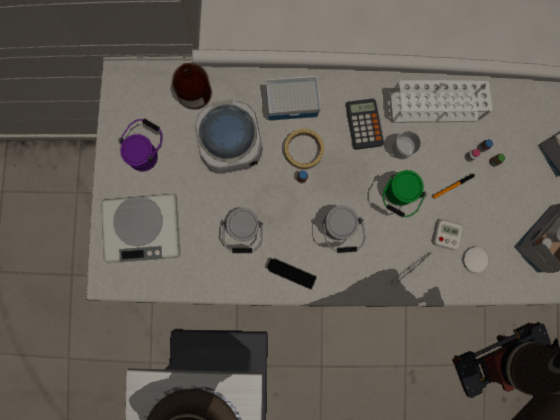

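View pics/side.png

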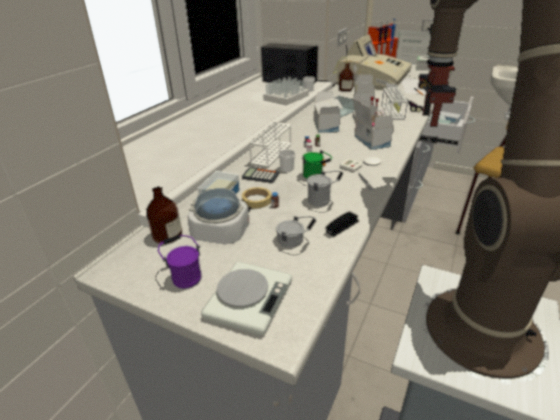

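Top view: steel cans at (242,223) and (341,223), a green one at (405,187), a purple one at (139,151), and the balance pan at (138,221). Side view: the short can is at (290,233) and the taller steel can at (319,190), so the tall one should be the top view's (341,223). Next I check that by height and in one close crop.

```bash
python3 - <<'E'
from h import *
c=dict(np.load('top.npz'));W=pts(c);f=c['frame']
hsv=cv2.cvtColor(f,cv2.COLOR_BGR2HSV)
for n,(u,v) in dict(L=(242,223),R=(341,223)).items():
    B=W[v-30:v+40,u-40:u+40]; z=np.nanmedian(W[v-4:v+5,u-4:u+5,2])
    m=np.abs(B[...,2]-z)<.006
    lab=cv2.connectedComponentsWithStats(m.astype(np.uint8))
    i=1+np.argmax(lab[2][1:,4]); q=B[lab[1]==i]
    print(n,'z',z,'ctr',q.mean(0),'minmax',q.min(0),q.max(0))
    # black grip
    g=(f[v-30:v+40,u-40:u+40].max(-1)<45); g[:40]=0
    l=cv2.connectedComponentsWithStats(g.astype(np.uint8)); 
    for k in range(1,l[0]):
        if l[2][k,4]>20:
            cc=l[3][k]+[u-40,v-30]; q=B[l[1]==k]
            r=cv2.minAreaRect(np.argwhere(l[1]==k)[:,::-1].astype(np.float32)); 
            print('grip px',cc,l[2][k],np.nanmedian(q,0),np.nanpercentile(q[:,2],[10,50,90]),r, [ray(c,*cc,h) for h in (.1,)])
u,v=138,221
B=W[v-50:v+50,u-50:u+50];m=np.abs(B[...,2]-np.nanmedian(W[v-5:v+5,u-5:u+5,2]))<.005
l=cv2.connectedComponentsWithStats(m.astype(np.uint8));i=1+np.argmax(l[2][1:,4]);q=B[l[1]==i]
print('pan',q.mean(0),q.min(0),q.max(0))
pan=f[170:270,90:190]
big=cv2.resize(f[185:270,200:380],None,fx=4,fy=4,interpolation=cv2.INTER_CUBIC);cv2.imwrite('pics/crop.png',big)
E
```

```text
L z 0.0399212017470405 ctr [ 0.49243781 -0.10807199  0.04060107] minmax [ 0.45481566 -0.14592273  0.03460236] [ 0.53039661 -0.07026167  0.04586777]
grip px [241.6        249.98947368] [30 55 20  5 95] [ 0.432364   -0.10965489  0.07673837] [0.07262292 0.07673837 0.0800531 ] ((39.5, 57.0), (4.0, 19.0), 90.0) [array([ 0.43126537, -0.10980278,  0.1       ])]
grip px [274.29268293 260.75609756] [67 66 13  4 41] [ 0.41074914 -0.18165185  0.02924263] [0.0215684  0.02924263 0.0341213 ] ((73.0, 67.5), (12.0, 3.0), 0.0) [array([ 0.40936687, -0.18055259,  0.1       ])]
R z 0.07245336953105119 ctr [ 0.49896913 -0.33085253  0.07368447] minmax [ 0.46227261 -0.36889539  0.0668331 ] [ 0.53470376 -0.29487524  0.07839742]
grip px [346.69620253 249.16455696] [36 54 20  5 79] [ 0.43643335 -0.33653806  0.10659165] [0.10347688 0.10659165 0.10881372] ((45.5, 56.0), (4.0, 19.0), 90.0) [array([ 0.43655227, -0.33711298,  0.1       ])]
pan [0.49572456 0.13515054 0.0410655 ] [0.43993517 0.07721664 0.03623921] [0.55233776 0.19388513 0.0462051 ]
```

View pics/crop.png

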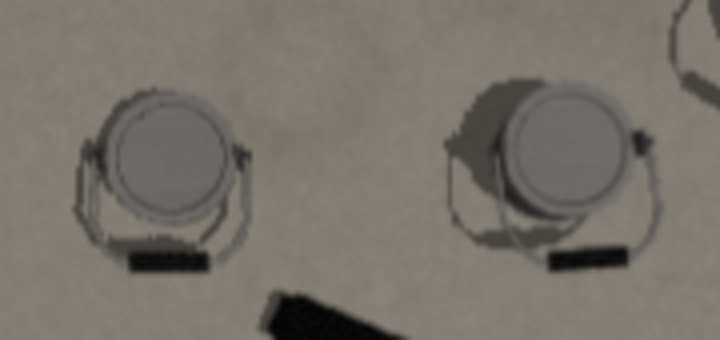

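Grey can R (crop right, top view (341,223)) has its lid at 74 mm, so it is the tall can; L's lid is at 40 mm, so it is the short one. The tall can stands at about (0.498, -0.332) with yaw about 4.5°. Its grip is at about (0.436, -0.337, 0.102) and the pan at (0.496, 0.135).

>>> apply_moves:
  targets:
    - [[0,0.02,0.024,0.0,7],[0,0.04,0.048,0.0,14],[0,0.06,0.072,0.0,21],[0,0.08,0.096,0.0,28],[0,0.1,0.12,0.0,35]]

```text
time: 0.52
tcp_pos: [0.3357, -0.4577, 0.2223]
tcp_rot: [-2.755, -1.509, 0.0]
wrist_force: [0.9, -1.4, -0.3]
opening: 1.003
grip_force: 0.0
```

>>> apply_moves:
  targets:
    - [[0,0.02,0.024,0.0,7],[0,0.04,0.048,0.0,14],[0,0.06,0.072,0.0,21],[0,0.08,0.096,0.0,28],[0,0.1,0.122,0.0,35]]

```text
time: 0.93
tcp_pos: [0.4356, -0.336, 0.2224]
tcp_rot: [-2.174, -2.268, 0.0]
wrist_force: [0.9, -0.2, -0.1]
opening: 1.0
grip_force: 0.0
```

>>> apply_moves:
  targets:
    - [[0,0,0,0,2.5],[0,0,0,0,2.5],[0,0,0,0,2.5],[0,0,0,0,2.5]]

```text
time: 1.27
tcp_pos: [0.4342, -0.3383, 0.2224]
tcp_rot: [-2.135, -2.304, 0.001]
wrist_force: [-0.1, -0.4, -0.2]
opening: 1.0
grip_force: 0.0
```

```bash
python3 - <<'E'
from h import *
from scipy.spatial.transform import Rotation as R
s=arm.get_state(); print(s['time'],s['tcp_pos'],R.from_rotvec(s['tcp_rot']).as_matrix().round(3).tolist(),s['joint_positions'].round(2))
c=eyes.camera('wrist'); np.savez('w.npz',**c); cv2.imwrite('pics/w1.png',c['frame']); print(c['T'].round(3).tolist())
E
```

```text
1.2667 [ 0.43415545 -0.33825593  0.22238022] [[-0.076, 0.997, -0.001], [0.997, 0.076, -0.0], [-0.0, -0.001, -1.0]] [ 0.87  0.31 -0.38  1.76  0.13  1.09  0.53]
[[0.997, 0.073, 0.02, 0.429], [0.076, -0.961, -0.267, -0.265], [-0.0, 0.267, -0.964, 0.383], [0.0, 0.0, 0.0, 1.0]]
```

View pics/w1.png

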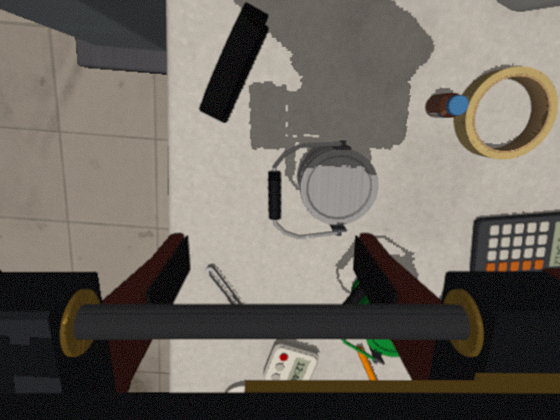

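The wrist view shows the tall can at (338,186), with its grip at (274,195) between the fingers and to the left of the can.

```bash
python3 - <<'E'
from h import *
c=dict(np.load('w.npz'));W=pts(c);f=c['frame']
m=np.zeros(f.shape[:2],np.uint8);m[160:230,262:288]=(f[160:230,262:288].max(-1)<50)
l=cv2.connectedComponentsWithStats(m);i=1+np.argmax(l[2][1:,4]);q=W[l[1]==i]
print('grip',l[2][i],l[3][i],np.nanmedian(q,0),np.nanpercentile(q[:,2],[5,50,95]),ray(c,*l[3][i],.104),cv2.minAreaRect(np.argwhere(l[1]==i)[:,::-1].astype(np.float32)))
B=W[130:245,290:390];m=(np.abs(B[...,2]-.074)<.006).astype(np.uint8)
l=cv2.connectedComponentsWithStats(m);i=1+np.argmax(l[2][1:,4]);q=B[l[1]==i]
print('can',q.mean(0),q.min(0),q.max(0))
for v in (175,185,195,205,215):
    print(v, ray(c,274,v,.104))
E
```

```text
grip [269 172  12  47 514] [274.13618677 194.65175097] [ 0.43719326 -0.33551151  0.10452942] [0.10271503 0.10452942 0.10619105] [ 0.43717623 -0.33566378  0.104     ] ((274.5, 195.0), (46.0, 11.0), 90.0)
can [ 0.49996806 -0.33099754  0.07209044] [ 0.46229648 -0.37282149  0.06804181] [ 0.5376163  -0.29466796  0.0798961 ]
175 [ 0.43568297 -0.31820681  0.104     ]
185 [ 0.43637649 -0.32702278  0.104     ]
195 [ 0.43708168 -0.33598765  0.104     ]
205 [ 0.43779882 -0.34510481  0.104     ]
215 [ 0.43852817 -0.35437775  0.104     ]
```

>>> apply_moves:
  targets:
    - [[0,0.003,0.002,-0.03,0],[0,0.003,0.002,-0.065,0],[0,0.003,0.002,-0.1,0],[0,0.003,0.002,-0.125,0],[0,0.003,0.002,-0.137,0]]

```text
time: 1.73
tcp_pos: [0.4357, -0.335, 0.0823]
tcp_rot: [-2.131, -2.303, 0.002]
wrist_force: [-0.3, 0.1, 0.1]
opening: 1.003
grip_force: 0.0
```

>>> apply_moves:
  targets:
    - [[0,0,0,0,0],[0.5,0,0,0,0],[0.7,0,0,0,0],[0.75,0,0,0,0],[0.8,0,0,0,0]]

```text
time: 2.15
tcp_pos: [0.439, -0.3358, 0.0872]
tcp_rot: [2.129, 2.306, 0.0]
wrist_force: [0.1, 0.1, 0.6]
opening: 0.736
grip_force: 0.0
```

>>> apply_moves:
  targets:
    - [[0.85,0,0,0,0],[0.9,0,0,0,0],[1,0,0,0,0],[1,0,0,0,0],[1,0,0,0,0]]

```text
time: 2.57
tcp_pos: [0.4382, -0.3351, 0.0857]
tcp_rot: [2.13, 2.309, 0.0]
wrist_force: [-0.2, 0.3, -0.1]
opening: 0.355
grip_force: 0.0
```

>>> apply_moves:
  targets:
    - [[1,0,0,0,0],[1,0,0,0,0],[1,0,0,0,0],[1,0,0,0,0],[1,0,0,0,0]]

```text
time: 2.98
tcp_pos: [0.4381, -0.335, 0.0856]
tcp_rot: [-2.13, -2.309, 0.0]
wrist_force: [0.4, -0.0, -0.3]
opening: 0.123
grip_force: 30.0
```

>>> apply_moves:
  targets:
    - [[1,0,0,0,0],[1,0,0,0,0],[1,0,0,0,0]]

```text
time: 3.23
tcp_pos: [0.4381, -0.335, 0.0856]
tcp_rot: [-2.13, -2.309, 0.0]
wrist_force: [-0.7, 0.1, -0.3]
opening: 0.129
grip_force: 30.0
```

>>> apply_moves:
  targets:
    - [[1,0.003,0.0,0.0074,0],[1,0.0075,0.0005,0.0147,0],[1,0.0125,0.001,0.021,0],[1,0.0184,0.0014,0.027,0],[1,0.0184,0.0014,0.027,0]]

```text
time: 3.65
tcp_pos: [0.4591, -0.3335, 0.1145]
tcp_rot: [2.127, 2.308, 0.002]
wrist_force: [-0.2, 2.4, 0.6]
opening: 0.127
grip_force: 30.0
```

```bash
python3 - <<'E'
from h import *
s=arm.get_state(); print(s['tcp_pos'],s['wrist_force'],s['ft_torque'],s['opening'])
E
```

```text
[ 0.45908181 -0.33347037  0.11453874] [-0.22005789  2.38048177  0.6433242 ] [ 0.33590827 -0.09504381 -0.04362317] 0.12697300104573858
```

>>> apply_moves:
  targets:
    - [[1,0.0137,0.001,0.0092,0],[1,0.0213,0.0015,0.0125,0],[1,0.029,0.002,0.0148,0],[1,0.036,0.0027,0.016,0],[1,0.0436,0.0033,0.0164,0]]

```text
time: 4.07
tcp_pos: [0.5008, -0.3302, 0.1291]
tcp_rot: [2.13, 2.309, 0.0]
wrist_force: [-0.5, 0.9, 1.1]
opening: 0.127
grip_force: 30.0
```

>>> apply_moves:
  targets:
    - [[1,0,0,0,0],[1,0,0,0,0],[1,0,0,0,0]]

```text
time: 4.32
tcp_pos: [0.5003, -0.3302, 0.1289]
tcp_rot: [2.13, 2.309, 0.001]
wrist_force: [0.7, 1.1, 0.5]
opening: 0.129
grip_force: 30.0
```

```bash
python3 - <<'E'
from h import *
s=arm.get_state(); print(s['tcp_pos'],s['wrist_force'],s['ft_torque'],s['opening'])
c=eyes.camera('wrist');W=pts(c);f=c['frame'];cv2.imwrite('pics/w2.png',f)
m=np.abs(W[...,2]-.073)<.006
m&=np.abs(W[...,0]-.5)<.06; m&=np.abs(W[...,1]+.33)<.06
l=cv2.connectedComponentsWithStats(m.astype(np.uint8));i=1+np.argmax(l[2][1:,4]);q=W[l[1]==i]
print('can',q.mean(0),q.min(0),q.max(0))
t=eyes.camera('top');W=pts(t)
m=(np.abs(W[...,2]-.073)<.006)&(np.abs(W[...,0]-.5)<.06)&(np.abs(W[...,1]+.33)<.06)
print('top',W[m].mean(0),W[m].min(0),W[m].max(0))
s=eyes.camera('side');cv2.imwrite('pics/s2.png',cv2.resize(s['frame'][110:250,220:400],None,fx=4,fy=4))
E
```

```text
[ 0.50032226 -0.33022624  0.12891173] [0.66042923 1.0945162  0.49165198] [ 0.34217705 -0.19281259  0.02650894] 0.1293895634421921
can [ 0.47998905 -0.32502296  0.07216127] [ 0.46240538 -0.36131203  0.06748671] [ 0.49757258 -0.29583299  0.07607731]
top [ 0.49493103 -0.3111663   0.0738672 ] [ 0.46228165 -0.33835216  0.06717668] [ 0.52927971 -0.29052828  0.0789751 ]
```

View pics/w2.png

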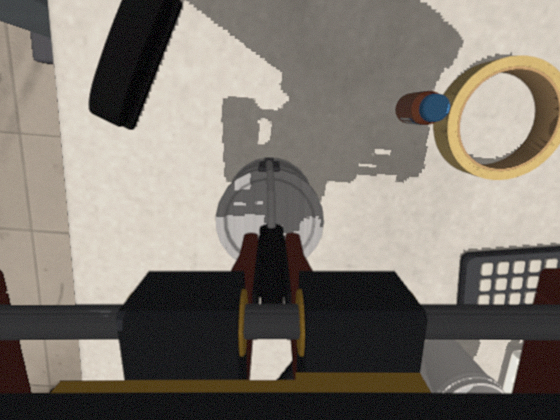

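View pics/s2.png

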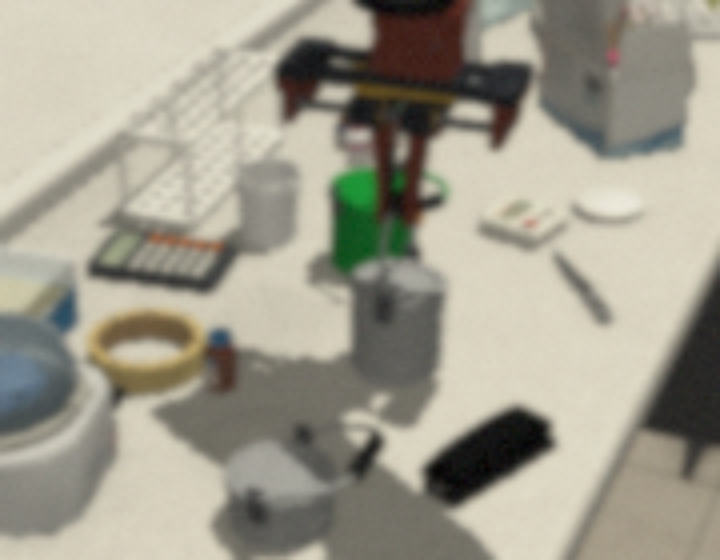

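The wrist view shows the grip held between the fingers, with the bail arm (270,190) running down the middle of the can (217–323). The side view shows the can still standing, so the bail is upright and I lift.

>>> apply_moves:
  targets:
    - [[1,0,0,0.004,0],[1,0,0,0.01,0],[1,0,0,0.02,0],[1,0,0,0.035,0],[1,0,0,0.05,0]]

```text
time: 4.88
tcp_pos: [0.499, -0.3305, 0.1792]
tcp_rot: [-2.13, -2.307, 0.001]
wrist_force: [0.1, 0.0, -4.9]
opening: 0.128
grip_force: 30.0
```

>>> apply_moves:
  targets:
    - [[1,0,0,0.018,0],[1,0,0,0.036,0],[1,0,0,0.054,0],[1,0,0,0.066,0],[1,0,0,0.07,0]]

```text
time: 5.3
tcp_pos: [0.5005, -0.331, 0.2514]
tcp_rot: [2.129, 2.306, 0.0]
wrist_force: [-0.3, -1.2, -6.0]
opening: 0.126
grip_force: 30.0
```

>>> apply_moves:
  targets:
    - [[1,0,0.006,0,0],[1,0,0.02,0,0],[1,0,0.04,0,0],[1,0,0.062,0,0],[1,0,0.085,0,0]]

```text
time: 5.72
tcp_pos: [0.4991, -0.243, 0.2475]
tcp_rot: [-2.128, -2.307, 0.001]
wrist_force: [0.6, 1.0, -5.3]
opening: 0.125
grip_force: 30.0
```

>>> apply_moves:
  targets:
    - [[1,0,0.023,0,0],[1,0,0.046,0,0],[1,0,0.069,0,0],[1,0,0.092,0,0],[1,0,0.115,0,0]]

```text
time: 6.13
tcp_pos: [0.4988, -0.1277, 0.2477]
tcp_rot: [-2.127, -2.308, 0.002]
wrist_force: [1.3, 0.0, -6.3]
opening: 0.126
grip_force: 30.0
```

>>> apply_moves:
  targets:
    - [[1,0,0.023,0,0],[1,0,0.046,0,0],[1,0,0.069,0,0],[1,0,0.092,0,0],[1,0,0.115,0,0]]

```text
time: 6.55
tcp_pos: [0.4985, -0.013, 0.2478]
tcp_rot: [-2.128, -2.309, 0.002]
wrist_force: [0.3, 0.4, -6.2]
opening: 0.129
grip_force: 30.0
```

>>> apply_moves:
  targets:
    - [[1,-0.001,0.023,0,0],[1,-0.002,0.046,0,0],[1,-0.003,0.065,0,0],[1,-0.004,0.08,0,0],[1,-0.004,0.095,0,0]]

```text
time: 6.97
tcp_pos: [0.4941, 0.0818, 0.2478]
tcp_rot: [-2.127, -2.31, 0.003]
wrist_force: [-0.4, -0.6, -5.5]
opening: 0.128
grip_force: 30.0
```

>>> apply_moves:
  targets:
    - [[1,0,0.015,0,0],[1,0,0.03,0,0],[1,0,0.042,0,0],[1,0,0.05,0,0],[1,0,0.055,0,0]]

```text
time: 7.38
tcp_pos: [0.4948, 0.1363, 0.2482]
tcp_rot: [-2.127, -2.31, 0.002]
wrist_force: [-0.1, 0.7, -6.0]
opening: 0.126
grip_force: 30.0
```

>>> apply_moves:
  targets:
    - [[1,0,0,0,0],[1,0,0,0,0],[1,0,0,0,0],[1,0,0,0,0],[1,0,0,0,0]]

```text
time: 7.8
tcp_pos: [0.4962, 0.1339, 0.249]
tcp_rot: [2.132, 2.308, -0.0]
wrist_force: [-0.3, -0.6, -5.5]
opening: 0.124
grip_force: 30.0
```

```bash
python3 - <<'E'
from h import *
s=arm.get_state(); print(s['tcp_pos'],s['wrist_force'],s['ft_torque'],s['opening'])
c=eyes.camera('wrist');W=pts(c);cv2.imwrite('pics/w3.png',c['frame'])
s=eyes.camera('side');cv2.imwrite('pics/s3.png',cv2.resize(s['frame'][130:350,130:370],None,fx=2.6,fy=2.6))
W=pts(s)
m=(np.abs(W[...,2]-.041)<.004)&(np.hypot(W[...,0]-.496,W[...,1]-.135)<.075)
q=W[m]; print('pan side',q.min(0),q.max(0),q.mean(0))
E
```

```text
[0.49623687 0.1339112  0.24900539] [-0.34568201 -0.61153994 -5.45808458] [-0.06287016 -0.09897354  0.00117986] 0.12428980974429864
pan side [0.43576236 0.07750701 0.03700641] [0.55118211 0.19334957 0.04291735] [0.492425   0.13856711 0.03912067]
```

View pics/s3.png

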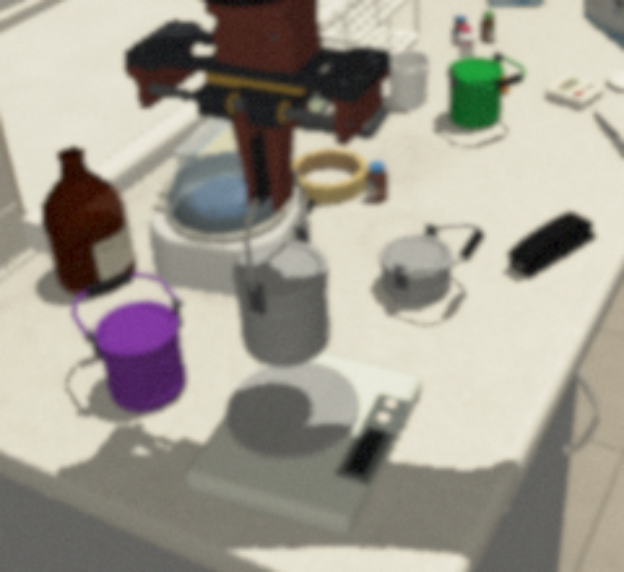

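View pics/w3.png

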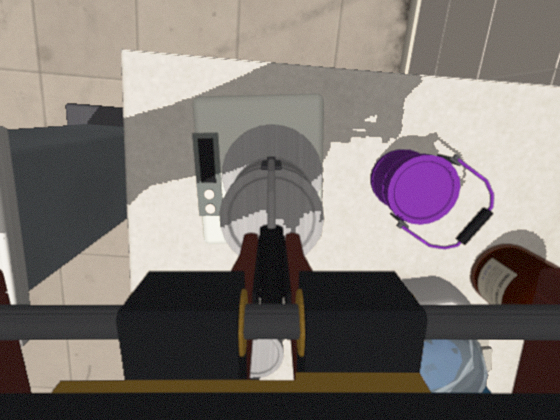

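The side view shows the can hanging upright over the pan (290,410). The wrist view shows the bail centred on the can. Lower it.

>>> apply_moves:
  targets:
    - [[1,0,0.001,-0.012,0],[1,0,0.001,-0.028,0],[1,0,0.001,-0.044,0],[1,0,0.001,-0.056,0],[1,0,0.001,-0.064,0]]

```text
time: 8.32
tcp_pos: [0.4954, 0.1353, 0.183]
tcp_rot: [-2.13, -2.308, 0.003]
wrist_force: [0.2, 0.1, -6.1]
opening: 0.127
grip_force: 30.0
```

>>> apply_moves:
  targets:
    - [[1,0,0,-0.003,0],[1,0,0,-0.005,0],[1,0,0,-0.007,0],[1,0,0,-0.007,0],[1,0,0,-0.007,0]]

```text
time: 8.73
tcp_pos: [0.4965, 0.1358, 0.1785]
tcp_rot: [2.13, 2.309, 0.001]
wrist_force: [-0.2, -0.2, -6.4]
opening: 0.12
grip_force: 30.0
```

>>> apply_moves:
  targets:
    - [[1,0,0,-0.001,0],[1,0,0,-0.002,0],[1,0,0,-0.003,0],[1,0,0,-0.003,0],[1,0,0,-0.003,0]]

```text
time: 9.15
tcp_pos: [0.4967, 0.136, 0.1756]
tcp_rot: [2.13, 2.309, 0.002]
wrist_force: [-0.0, 1.4, -0.2]
opening: 0.125
grip_force: 30.0
```

>>> apply_moves:
  targets:
    - [[1,0,0,-0.001,0],[1,0,0,-0.002,0],[1,0,0,-0.003,0],[1,0,0,-0.003,0],[1,0,0,-0.003,0]]

```text
time: 9.57
tcp_pos: [0.4963, 0.1358, 0.1721]
tcp_rot: [2.13, 2.309, 0.0]
wrist_force: [0.0, 0.7, 0.2]
opening: 0.128
grip_force: 30.0
```

```bash
python3 - <<'E'
from h import *
s=eyes.camera('side');cv2.imwrite('pics/s4.png',cv2.resize(s['frame'][180:350,180:330],None,fx=3.5,fy=3.5,interpolation=cv2.INTER_CUBIC))
for n,c in (('side',s),('top',eyes.camera('top')),('wrist',eyes.camera('wrist'))):
    W=pts(c); m=(np.abs(W[...,2]-.113)<.007)&(np.hypot(W[...,0]-.496,W[...,1]-.135)<.055)
    q=W[m]; 
    if len(q): print(n,len(q),q.min(0),q.max(0),q.mean(0), np.linalg.lstsq(np.c_[q[:,:2]-[.496,.135],np.ones(len(q))],q[:,2],rcond=None)[0])
E
```

```text
side 685 [0.4563602  0.09454429 0.10604912] [0.53205454 0.17905936 0.11998071] [0.49196033 0.13519319 0.11205946] [ 0.01082027 -0.01152409  0.1121054 ]
top 580 [0.45947851 0.09357065 0.10693958] [0.53383316 0.16170229 0.11953329] [0.49425561 0.12392846 0.1137388 ] [ 0.00031027 -0.01663764  0.11355513]
wrist 5884 [0.46004279 0.10560223 0.10604545] [0.53542914 0.18023639 0.11966306] [0.49714621 0.14299669 0.11214799] [0.00067317 0.00753114 0.112087  ]
```

View pics/s4.png

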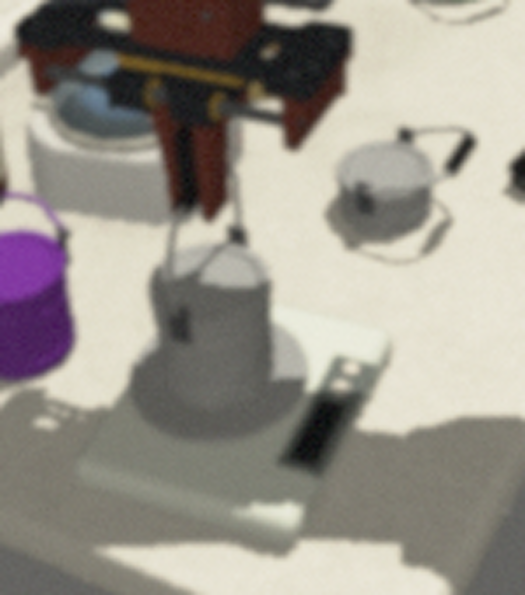

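The can stands level and centred on the pan (210,380), with its lid at 113 mm. Release it and rise.

>>> apply_moves:
  targets:
    - [[0.8,0,0,0,0],[0.7,0,0,0,0],[0.5,0,0,0,0],[0.3,0,0,0,0],[0.2,0,0,0,0]]

```text
time: 10.13
tcp_pos: [0.4961, 0.1355, 0.172]
tcp_rot: [2.131, 2.309, -0.0]
wrist_force: [-1.2, -0.8, -0.5]
opening: 0.463
grip_force: 0.0
```

>>> apply_moves:
  targets:
    - [[0.2,0,0,0,0],[0.2,0,0,0,0],[0.2,0,0,0,0],[0.2,0,0,0,0],[0.2,0,0,0,0]]

```text
time: 10.55
tcp_pos: [0.4962, 0.1356, 0.1721]
tcp_rot: [2.13, 2.309, 0.0]
wrist_force: [-0.3, -0.9, 0.2]
opening: 0.789
grip_force: 0.0
```

>>> apply_moves:
  targets:
    - [[0.2,0,0,0.01,0],[0.2,0,0,0.03,0],[0.2,0,0,0.06,0],[0.2,0,0,0.09,0],[0.2,0,0,0.12,0]]

```text
time: 10.97
tcp_pos: [0.4958, 0.1358, 0.2941]
tcp_rot: [-2.13, -2.309, -0.0]
wrist_force: [0.9, 0.3, -0.2]
opening: 0.801
grip_force: 0.0
```

>>> apply_moves:
  targets:
    - [[0.2,0,-0.03,0.01,0],[0.2,0,-0.06,0.01,0],[0.2,0,-0.09,0.01,0],[0.2,0,-0.12,0.01,0],[0.2,0,-0.14,0.01,0]]

```text
time: 11.38
tcp_pos: [0.496, -0.0073, 0.303]
tcp_rot: [2.132, 2.306, -0.0]
wrist_force: [0.6, 0.3, 0.1]
opening: 0.8
grip_force: 0.0
```

>>> apply_moves:
  targets:
    - [[0.2,0,0,0,0],[0.2,0,0,0,0],[0.2,0,0,0,0],[0.2,0,0,0,0],[0.2,0,0,0,0]]

```text
time: 11.8
tcp_pos: [0.4962, -0.003, 0.3023]
tcp_rot: [-2.128, -2.311, -0.001]
wrist_force: [0.2, 0.5, 0.5]
opening: 0.8
grip_force: 0.0
```

```bash
python3 - <<'E'
from h import *
t=eyes.camera('top')
W=pts(t); m=(np.abs(W[...,2]-.113)<.007)&(np.hypot(W[...,0]-.496,W[...,1]-.135)<.055)
q=W[m];print(len(q),q.min(0),q.max(0),q.mean(0))
a=cv2.resize(t['frame'][170:280,90:270],None,fx=3,fy=3)
b=cv2.resize(eyes.camera('side')['frame'][180:350,180:330],(291,330))
cv2.imwrite('pics/end.png',np.hstack([a,b[:a.shape[0]]])[:, :800])
E
```

```text
Traceback (most recent call last):
ValueError: zero-size array to reduction operation minimum which has no identity
```

```bash
python3 - <<'E'
from h import *
t=eyes.camera('wrist');c=eyes.camera('side')
for n,x in (('w',t),('s',c)):
    W=pts(x); m=(np.abs(W[...,2]-.113)<.007)&(np.hypot(W[...,0]-.496,W[...,1]-.135)<.055)
    q=W[m]
    if len(q):print(n,len(q),q.min(0),q.max(0),q.mean(0))
    g=(np.hypot(W[...,0]-.496,W[...,1]-.135)<.05)&(W[...,2]>.16)&(W[...,2]<.2);q=W[g];print('grip',len(q),q.mean(0) if len(q) else '')
b=cv2.resize(c['frame'][150:330,180:330],(400,480));cv2.imwrite('pics/end.png',np.hstack([b,cv2.resize(t['frame'],(400,300))[[*range(300)]+[299]*180]]))
E
```

```text
w 4122 [0.46082039 0.09292639 0.10604472] [0.53540293 0.17140174 0.11963233] [0.49745678 0.13298266 0.112131  ]
grip 1052 [0.49779871 0.12645335 0.18766791]
s 690 [0.4566761  0.09306945 0.10601557] [0.53153734 0.17882149 0.11993701] [0.49204948 0.13514026 0.11198508]
grip 146 [0.49243945 0.14133638 0.18393615]
```

View pics/end.png

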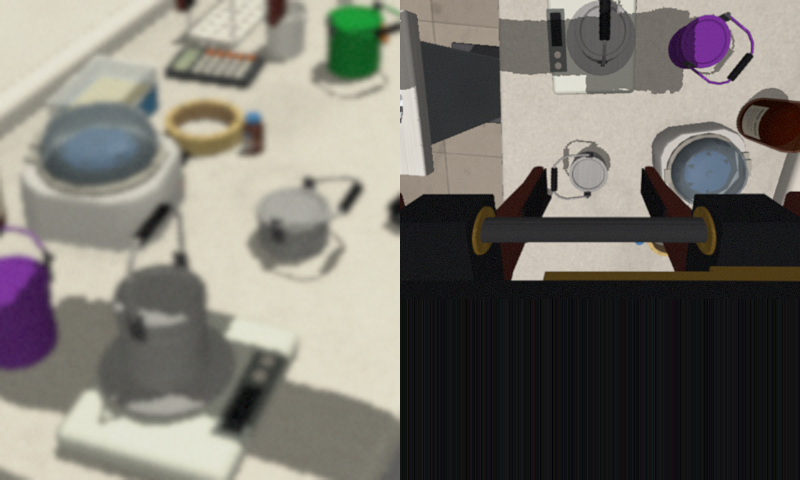

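The tall can stands centred on the pan (160,350 in the left view), its bail upright and the gripper clear. The short can has not moved. Handing in.

```bash
python3 -c "
from plant import order
print(order.job_done())"
```

```text
the job is handed in; nothing more can be done
None
```

The tall can stands within about 2 mm of the pan's centre with its bail upright and the gripper clear, the short can was left where it stood, and the job was handed in at about 12 s; no verdict came back.

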